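Hang the dip gauge in the plate tank

ROBOT

A 6-joint arm with a two-finger parallel gripper is mounted at the origin on the work surface. World frame = base frame: x ahead of the robot, y to its left, z up, the work surface at z = 0. Lengths are in m, angles in degrees, forces in N, time in s.
With the tool pointing down it reaches from about 0.35 to 0.975 m from the base axis. Payload 4.9 kg.
Tool frame: the origin (TCP) lies at the very end of the fingers, on their centre line; the grasp point (between the pads) lies 19 mm behind it; z points along the fingers, x is the direction in which the jaws open and shut, and the axes are right-handed (so a half turn about z gives the same grasp; the last joint's range is limited). The gripper opens to 85 mm and grips with 20 to 120 N. Pads are 22 mm wide; open, the fingers measure 114 mm over their backs; the gripper's body (76 mm by 85 mm) begins 54 mm behind the grasp point. The pads swing forward as they close: fully open they stand 13 mm farther back than shut.
Start: joints at [62.624, 3.019, 92.412, -0, 84.569, -6.818], TCP at [0.219, 0.585, 0.231] pointing down, gripper open.
Joint ranges: [-172.51, 172.51], [-57.92, 126.97], [3.15, 148.05], [-58.71, 238.71], [5.1, 150.11], [-179.66, 179.66]. Speed limits (degrees/s): [147.25, 147.25, 180, 180, 180, 180].

INTERFACE

Orientations are given as [roll, pitch, yaw] about the fixed x, y, z axes, in that order (R = Rz(yaw) Ry(pitch) Rx(roll)).
In Python, from cell import ctrl gives the robot as it stands.
- The arm moves only by the shell command python3 -m crank 'ROWS'. ROWS is JSON, a list of rows, each a list of 5 numbers: the closure, from 0 (fully open) to 1 (shut), then the shift along the tool's x, y, z normalised to -1 to 1, where 1 is 0.5 m, then the turn about the tool's z normalised to -1 to 1, where 1 is 90 degrees. A call has 1 to 10 rows; each row shifts and turns the commanded pose from where the row before left it, along the tool's axes as they then stand; what a row does not reach is not made up. A row lasts 1/8 s, in which the tool goes at most 62.5 mm and 10.7 degrees, less where a joint would pass 70% of its speed; a pose out of reach is approached as far as the arm can. A call with a number of a shift or a turn outside -1 to 1 is refused whole. A call with a gripper value outside its range is refused whole. The fingers move at their own pace and stop on an object; the grip force is fixed at half the most. Time passes only in rows, so rows that do not move let the fingers close. It gives the time, the measured TCP pose, the force and the opening at its end, in the units of the state.
- ctrl.sense(): the state, without advancing time (a new reading comes with each control period).
- ctrl.get_image(name): name is "scene" or "top" or "wrist"; returns the picture (480x640x3 uint8, blue, green, red); there is no depth.
- ctrl.camera_model(name): a dict with "fx", "fy", "cx", "cy" (pixels), "view" (4x4, takes a point from world to camera coordinates); the wrist camera has in their place "T_tool_cam" (4x4, takes a point from camera to tool coordinates, whose origin is the TCP and whose axes are the tool frame's). Camera axes: x right, y up, looking along -z (the intrinsics and any distortion apply to the point x, -y, -z); pixel columns grow to the right and rows downward; lengths in m; the calibration is good to about 2 mm. A picture is of the moment at which its call begins: read the wrist's pose just before it. camera_model takes no time and is no camera call.
- ctrl.sign_off(): hands the job in, once; it reports no verdict.
The state is a dict: "t": time; "joint_pos": joint angles; "qvel": joint speeds; "joint_torque": joint torques, N m; "ee_pos": TCP position; "eef_rot": TCP orientation; "force": force on the tool from outside, world axes, zero at the start; "wrist_torque": the same for the moment, N m; "finger_gap": opening from 0.0 (shut) to 1.0 (fully open).
Only numpy, scipy, OpenCV 4.12 (cv2) and the standard library are available. Lean on these libraries where they do the work, as an engineer would, in place of code of your own. Each camera call takes 0.05 s, during which the arm holds its last target. There are 200 camera calls.

TASK

Before the plate-dipping tank is filled, its level gauge must hang in it. Take the gauge with the wide blade from the wooden stand, lower its blade into the slot of the white tank until the collar sits fully down on the tank's rim (keep hold of it while lowering, do not drop it in), and let go. Leave the narrow-bladed gauge in the stand.

Things in the scene. Friction and masses are not known exactly. Their poses are not given: they have to be found in the camera images.
- wide_gauge: Wide dip gauge, upright in the stand. Origin: centre of its collar's underside; x thin way, y width, z up. Below: aluminium blade 48 wide (y), 8 thick (x), 50 long. Above: aluminium collar 54 (x) by 58 (y), 6 thick; on it a black grip tab 14 thick (x), 40 wide (y), from 6 to 52 above the origin, to be pinched across x. All mm. 110-210 g. A half turn about z changes nothing.
- narrow_gauge: Narrow dip gauge, to be left in the other slot of the stand. Same materials, heights and thicknesses as the wide one, but its blade is 24 mm wide, its collar 54 x 34 mm, its grip tab 14 mm thick and 16 mm wide. Origin and axes likewise.
- tank: White plastic tank fixed to the bench, on the left or the right: a block 68 mm (x) by 112 mm (y), 80 mm high; in its top one open slot, centred, 28 mm across (x), 80 mm long (y), 72 mm deep. Origin: centre of its underside; z up. The rim that carries the collar is 80 mm above the origin.
- stand: Wooden stand fixed to the bench, 70 mm (x) by 200 mm (y), 60 mm high, two slots at y = +47 and -47 mm, either gauge in either; their collars rest on its top. Origin: centre of its underside. Beyond stand and tank, away from the robot and 50 mm or more clear of them, stand a bottle (140 mm high), a beaker (85 mm) and a tube rack (120 mm).
Things that resemble listed ones, but are neither listed nor needed, are in the scene too. What is shaped like the wide_gauge but green or pink is not meant.

How it is judged:
By the outcome, as a careful person would: the job done as asked, in the order asked, and still so for the second after the job is handed in, with the robot touching nothing.
It also fails if it takes over 38 s, if anything falls off the work surface, if the arm or the gripper's body presses on something with over 40 N, if the wrist force passes 120 N, or if a joint passes its speed limit or range.

## Working session

There is one attempt and no reset: what is moved stays moved. The work goes in short steps, Python scripts to look and compute and a shell command to move; the robot and the scene stay as the last step left them, time stands still between calls to the robot, and variables do not carry over. Pictures are saved under pics/ and viewed, about 8 in all and at most 12, crops included, and the job is handed in when it is done.

```bash
ls; mkdir -p pics; python3 - <<'E'
from cell import ctrl
import cv2,json
s=ctrl.sense();print(s)
for n in("scene","top"):
    cv2.imwrite(f"pics/{n}0.png",ctrl.get_image(n))
for n in("scene","top","wrist"):print(n,{k:(v.tolist() if hasattr(v,'tolist') else v) for k,v in ctrl.camera_model(n).items()})
E
```

```text
pics
{'t': 0.0, 'joint_pos': array([ 6.26245216e+01,  3.05683746e+00,  9.24921905e+01, -8.31411981e-04,
        8.45683139e+01, -6.81912811e+00]), 'qvel': array([ 0.06457881,  0.0468843 ,  0.02718142, -0.01146523,  0.07871802,
       -0.11266657]), 'joint_torque': array([-2.57963395e-03, -3.93651259e+01, -3.70184147e+01, -1.95406228e-04,
        6.67635089e-03,  2.03639797e-05]), 'ee_pos': array([0.21918018, 0.58464351, 0.23006655]), 'eef_rot': array([-1.79986889e+02,  1.16609985e-01,  6.94437426e+01]), 'force': array([ 0.26985773, -0.48030978, -0.02800034]), 'wrist_torque': array([ 0.05237316, -0.02171844,  0.03751683]), 'finger_gap': 1.0037377102917808}
scene {'fx': 528.7960452980564, 'fy': 528.7960452980564, 'cx': 319.94899829805433, 'cy': 241.86931968856913, 'view': [[-0.7731471573948767, 0.6340736362120021, -0.013931865385201038, 0.3908468748342931], [-0.4535809004978958, -0.5374458641066873, 0.7109263744285579, 0.1546849287007363], [0.4432920478823635, 0.5559699335535202, 0.7031284329827336, -1.2659307256291168], [0.0, 0.0, 0.0, 1.0]]}
top {'fx': 461.81934312190026, 'fy': 461.81934312190026, 'cx': 307.02623180504355, 'cy': 244.6955554083934, 'view': [[0.006501685771711485, -0.9998941089621003, 0.013019176049717019, -0.04766297767192732], [0.9985015396457714, 0.00719897037970176, 0.05424804282641014, -0.4745892263806875], [-0.054336023107601286, 0.012646963602374122, 0.9984426127246827, -0.9479382605416119], [0.0, 0.0, 0.0, 1.0]]}
wrist {'fx': 358.248305171918, 'fy': 358.248305171918, 'cx': 320.9724813424528, 'cy': 237.03943243674337, 'T_tool_cam': [[0.999998984641118, -0.001421832720558885, -9.543818104555465e-05, -0.00045574722482266683], [-0.001377556010764845, -0.9473696332018147, -0.3201388455443906, -0.08242571295192094], [0.00036476865114641474, 0.32013865196001046, -0.9473706299358542, -0.14253533798431622], [0.0, 0.0, 0.0, 1.0]]}
```

View pics/scene0.png

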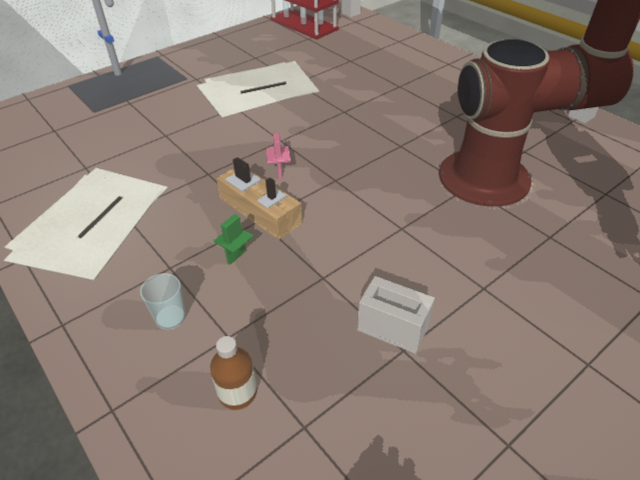

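View pics/top0.png

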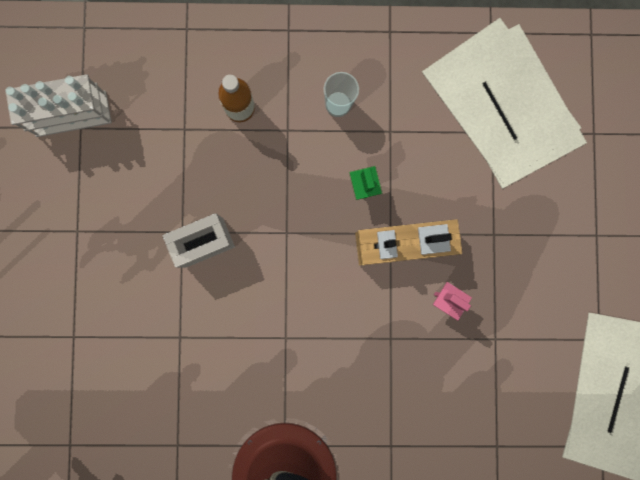

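The scene and top views show the candidates, as pixels in the top view:
- Grey collar with the wider black tab in the stand: (436,239).
- Grey collar with the narrow tab: (389,244).
- Green lookalike: (367,183).
- Pink lookalike: (453,300).

I choose (436,239). The tank is at (196,241), and the next step is a close crop to check the choice and measure.

```bash
python3 - <<'E'
import cv2,numpy as np
i=cv2.imread("pics/top0.png")
a=cv2.resize(i[210:280,350:470],None,fx=6.5,fy=6.5,interpolation=cv2.INTER_CUBIC)[:300*2]
a=cv2.resize(i[212:272,350:470],(780,390),interpolation=cv2.INTER_CUBIC)
cv2.imwrite("pics/cs.png",a)
cv2.imwrite("pics/ct.png",cv2.resize(i[205:275,150:240],(720,560),interpolation=cv2.INTER_CUBIC))
E
```

```text
(no output)
```

View pics/cs.png

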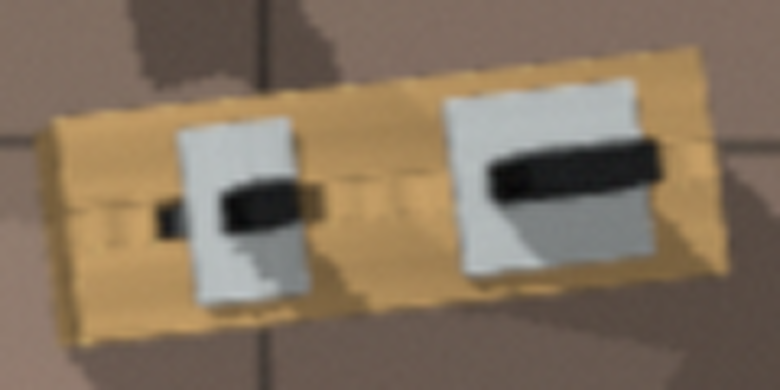

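View pics/ct.png

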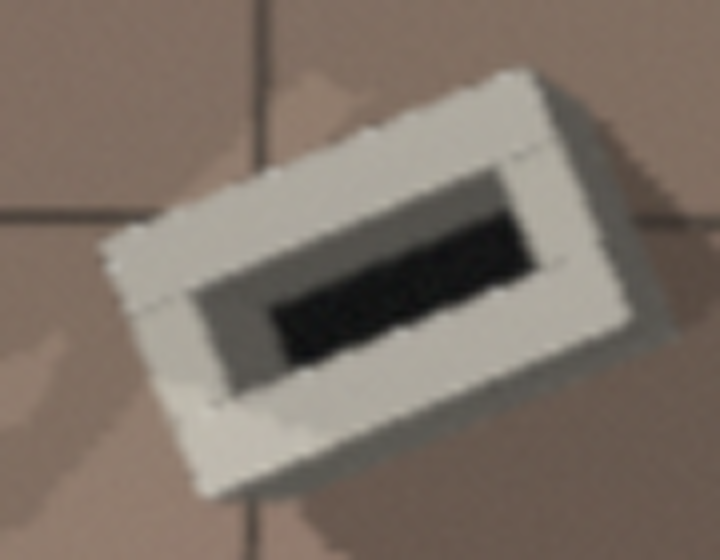

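The stand crop shows the wide collar's corners at (446,100), (633,80), (655,255) and (465,273), with the black wide tab on it. The narrow gauge is on the left. The tank crop shows the top corners at (105,245), (525,70), (630,318) and (205,497), with the slot inside.

```bash
cat > h.py <<'E'
import numpy as np
from cell import ctrl
from scipy.spatial.transform import Rotation as R
def ray(name,uv,z,s=None):
    """world points at height z seen at pixels uv"""
    m=ctrl.camera_model(name); uv=np.atleast_2d(uv).astype(float)
    d=np.c_[(uv[:,0]-m["cx"])/m["fx"],-(uv[:,1]-m["cy"])/m["fy"],-np.ones(len(uv))]
    if name=="wrist":
        T=np.eye(4);T[:3,:3]=R.from_euler("xyz",s["eef_rot"],degrees=True).as_matrix();T[:3,3]=s["ee_pos"]
        T=T@np.array(m["T_tool_cam"])
    else: T=np.linalg.inv(np.array(m["view"]))
    d=d@T[:3,:3].T;o=T[:3,3]
    return o+d*((z-o[2])/d[:,2])[:,None]
def rect(p,lab):
    """corners in order; prints centre, side lengths, dir of long edge"""
    e=np.roll(p,-1,0)-p
    print(lab,"c",p.mean(0).round(4),"sides mm",(np.linalg.norm(e[:,:2],axis=1)*1e3).round(1),"dirs",np.degrees(np.arctan2(e[:,1],e[:,0])).round(1))
def tomove(s,xy,z,jawdir):
    """tool shift (m, tool axes) and turn (deg) to put TCP at xy,z with tool x along jawdir (mod 180)"""
    M=R.from_euler("xyz",s["eef_rot"],degrees=True).as_matrix()
    dl=M.T@(np.array([*xy,z])-s["ee_pos"])
    cur=np.degrees(np.arctan2(M[1,0],M[0,0]));t=-((jawdir-cur+90)%180-90)
    print("shift",dl.round(4),"norm/.5",(dl/.5).round(4),"turn about tool z",round(t,2),"norm",round(t/90,4),"j6",s["joint_pos"][5].round(1))
E
python3 - <<'E'
from h import *
S=lambda p,k,o:np.array(p)/k+o
rect(ray("top",S([(446,100),(633,80),(655,255),(465,273)],6.5,(350-.42,212-.42)),.066),"wide")
rect(ray("top",S([(50,118),(697,48),(728,272),(65,345)],6.5,(350-.42,212-.42)),.06),"stand")
rect(ray("top",S([(105,245),(525,70),(630,318),(205,497)],8,(150-.44,205-.44)),.08),"tank")
rect(ray("top",S([(190,293),(495,170),(540,265),(232,395)],8,(150-.44,205-.44)),.08),"slot")
E
```

```text
wide c [ 0.4855 -0.2948  0.066 ] sides mm [57.5 53.6 58.2 52.9] dirs [ -83.5 -173.4   95.8    5.9]
stand c [ 0.4799 -0.2461  0.06  ] sides mm [200.1  69.2 204.3  69.4] dirs [ -83.4 -172.7   96.6    3.8]
tank c [0.4791 0.1721 0.08  ] sides mm [109.3  65.5 110.4  65.7] dirs [ -66.7 -156.3  113.4   22.7]
slot c [0.4795 0.1726 0.08  ] sides mm [78.9 25.6 80.1 26.7] dirs [ -67.4 -153.9  113.5   23.4]
```

Sizes and directions agree with the specification. Wide gauge: (0.4855, -0.295), jaw direction 6°. Slot: (0.479, 0.172), jaw direction 23°. I'll go there by way of the tank side.

```bash
python3 - <<'E'
from h import *
s=ctrl.sense();tomove(s,(.48,.15),.23,6.2);
s2=dict(s);s2["ee_pos"]=np.array([.48,.15,.23]);tomove(s2,(.4855,-.295),.23,6.2)
E
```

```text
shift [-0.3155  0.3969  0.0007] norm/.5 [-0.6309  0.7937  0.0013] turn about tool z 63.24 norm 0.7027 j6 -6.8
shift [-0.4147  0.1614  0.0007] norm/.5 [-0.8295  0.3228  0.0015] turn about tool z 63.24 norm 0.7027 j6 -6.8
```

```bash
python3 -m crank '[[0,-0.063,0.079,0,0],[0,-0.063,0.079,0,0],[0,-0.063,0.079,0,0],[0,-0.063,0.079,0,0],[0,-0.063,0.079,0,0],[0,-0.063,0.079,0,0],[0,-0.063,0.079,0,0],[0,-0.063,0.079,0,0],[0,-0.063,0.079,0,0],[0,-0.063,0.079,0,0]]'
python3 -m crank '[[0,-0.083,0.032,0,0],[0,-0.083,0.032,0,0],[0,-0.083,0.032,0,0],[0,-0.083,0.032,0,0],[0,-0.083,0.032,0,0],[0,-0.083,0.032,0,0],[0,-0.083,0.032,0,0],[0,-0.083,0.032,0,0],[0,-0.083,0.032,0,0],[0,-0.083,0.032,0,0]]'
python3 -m crank '[[0,0,0,0,0.1],[0,0,0,0,0.1],[0,0,0,0,0.1],[0,0,0,0,0.1],[0,0,0,0,0.1],[0,0,0,0,0.1],[0,0,0,0,0.1],[0,0,0,0,0]]'
python3 - <<'E'
from h import *
import cv2
s=ctrl.sense();tomove(s,(.4855,-.295),.23,6.2);print(s["ee_pos"],s["eef_rot"],s["t"])
np.save("s1.npy",np.r_[s["ee_pos"],s["eef_rot"]])
cv2.imwrite("pics/w1.png",ctrl.get_image("wrist"))
E
```

```text
t: 1.35
ee_pos: [0.479, 0.15, 0.2309]
eef_rot: [-180.0, 0.0, 69.4]
force: [0.1, -0.2, 0.2]
finger_gap: 0.996
t: 2.6
ee_pos: [0.4824, -0.2945, 0.2307]
eef_rot: [-180.0, -0.0, 69.4]
force: [0.0, 0.3, 0.9]
finger_gap: 1.001
t: 3.6
ee_pos: [0.4825, -0.293, 0.2307]
eef_rot: [-180.0, 0.0, 6.5]
force: [-0.4, -0.7, 0.2]
finger_gap: 0.999
shift [0.0027 0.0023 0.0007] norm/.5 [0.0055 0.0046 0.0015] turn about tool z 0.35 norm 0.0038 j6 -45.4
[ 0.48251462 -0.29304192  0.23073828] [-1.79961361e+02  4.19301961e-02  6.54641340e+00] 3.6
```

View pics/w1.png

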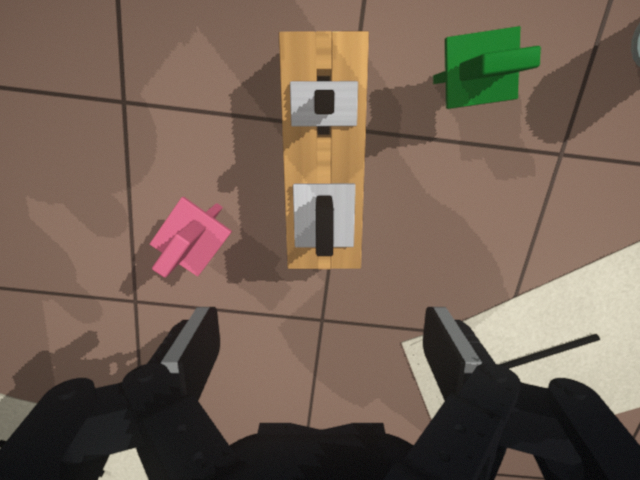

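The wrist view shows the wide collar at (293,184), (354,184), (355,248) and (296,248), well aligned with the jaws. The narrow gauge is at (324,103), and pink and green stand clear of the fingers.

```bash
python3 - <<'E'
from h import *
a=np.load("s1.npy");s={"ee_pos":a[:3],"eef_rot":a[3:]}
rect(ray("wrist",[(293,184),(354,184),(355,248),(296,248)],.066,s),"collar")
print(ray("wrist",[(316,255),(333,255)],.112,s))
q=ctrl.sense();tomove(q,(.4855,-.295),.074,6.2)
E
```

```text
collar c [ 0.4857 -0.2957  0.066 ] sides mm [52.6 58.9 54.  58.9] dirs [   6.6  -80.8 -173.3   97.9]
[[ 0.48086191 -0.31452221  0.112     ]
 [ 0.49408723 -0.31297804  0.112     ]]
shift [0.0028 0.0024 0.1568] norm/.5 [0.0055 0.0048 0.3137] turn about tool z 0.4 norm 0.0044 j6 -45.4
```

```bash
python3 -m crank '[[0,0.006,0.006,0,0],[0,0,0,0.06,0],[0,0,0,0.06,0],[0,0,0,0.06,0],[0,0,0,0.05,0],[0,0,0,0.04,0],[0,0,0,0.03,0],[0,0,0,0.013,0],[0,0,0,0,0]]'
python3 -m crank '[[1,0,0,0,0],[1,0,0,0,0],[1,0,0,0,0],[1,0,0,0,0],[1,0,0,0,0],[1,0,0,0,0],[1,0,0,0,0],[1,0,0,0,0]]'
```

```text
t: 4.78
ee_pos: [0.4862, -0.2959, 0.0748]
eef_rot: [-180.0, 0.0, 6.4]
force: [0.8, -0.1, 0.5]
finger_gap: 0.999
t: 5.78
ee_pos: [0.4863, -0.2961, 0.0751]
eef_rot: [180.0, -0.0, 6.4]
force: [-0.5, 0.2, 3.2]
finger_gap: 0.158
```

The gap of about 13.4 mm matches the tab. Lift.

```bash
python3 -m crank '[[1,0,0,-0.02,0],[1,0,0,-0.03,0],[1,0,0,-0.05,0],[1,0,0,-0.06,0],[1,0,0,-0.06,0],[1,0,0,-0.06,0],[1,0,0,-0.03,0],[1,0,0,0,0],[1,0,0,0,0]]'
python3 - <<'E'
from h import *
s=ctrl.sense();print(s["force"],s["t"]);tomove(s,(.4795,.1723),s["ee_pos"][2],23.2)
E
```

```text
t: 6.9
ee_pos: [0.4855, -0.2954, 0.2282]
eef_rot: [-179.9, 0.1, 6.4]
force: [0.4, 0.3, -1.6]
finger_gap: 0.159
[ 0.36869275  0.250252   -1.59091295] 6.9
shift [ 0.0465 -0.4654  0.0008] norm/.5 [ 0.0931 -0.9307  0.0016] turn about tool z -16.76 norm -0.1862 j6 -45.3
```

Payload is held (about 1.6 N). Next I move above the tank and turn.

```bash
python3 -m crank '[[1,0.005,-0.05,0,0],[1,0.01,-0.1,0,0],[1,0.011,-0.11,0,0],[1,0.011,-0.11,0,0],[1,0.011,-0.11,0,0],[1,0.011,-0.11,0,0],[1,0.011,-0.11,0,0],[1,0.011,-0.11,0,0],[1,0.008,-0.08,0,0],[1,0.004,-0.041,0,0]]'
python3 -m crank '[[1,0,0,0,-0.09],[1,0,0,0,-0.096],[1,0,0,0,0],[1,0,0,0,0]]'
python3 - <<'E'
from h import *
import cv2
s=ctrl.sense();tomove(s,(.4795,.1723),s["ee_pos"][2],23.2)
np.save("s2.npy",np.r_[s["ee_pos"],s["eef_rot"]])
cv2.imwrite("pics/w2.png",ctrl.get_image("wrist"))
i=ctrl.get_image("top");cv2.imwrite("pics/t2.png",cv2.resize(i[170:310,120:280],(640,560),interpolation=cv2.INTER_CUBIC))
E
```

```text
t: 8.15
ee_pos: [0.4782, 0.1747, 0.2284]
eef_rot: [-180.0, 0.1, 6.6]
force: [0.4, 0.0, -2.0]
finger_gap: 0.154
t: 8.65
ee_pos: [0.4794, 0.1722, 0.2291]
eef_rot: [-180.0, 0.1, 23.1]
force: [0.8, -0.2, -2.6]
finger_gap: 0.156
shift [ 0.0002 -0.     -0.    ] norm/.5 [ 0.0003 -0.0001 -0.    ] turn about tool z -0.12 norm -0.0013 j6 -11.7
```

View pics/w2.png

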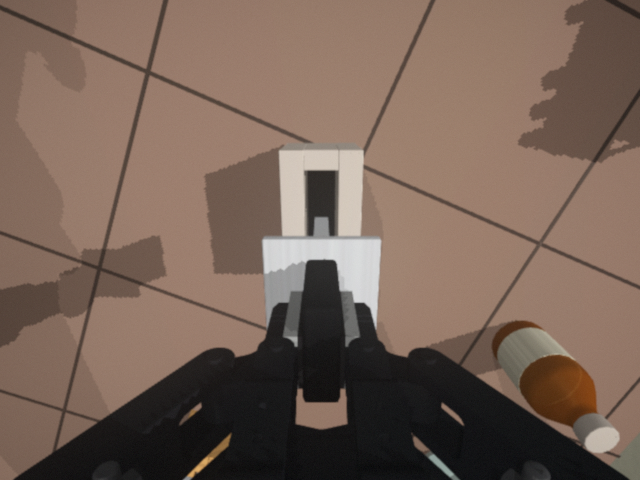

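The wrist view shows the held gauge upright with its collar's front edge at row 237, columns 263 to 380. The blade tip is at (321,220), in line with the slot (306 to 337 at row 170). I'll check this numerically.

```bash
python3 - <<'E'
from h import *
a=np.load("s2.npy");s={"ee_pos":a[:3],"eef_rot":a[3:]}
M=R.from_euler("xyz",a[3:],degrees=True).as_matrix()
loc=lambda uv,z:print(((ray("wrist",uv,z,s)-a[:3])@M*1e3).round(1).tolist())
loc([(263,237),(380,237)],a[2]-.009)      # collar front edge, top: expect x+-27,y -29
loc([(314,218),(328,218)],a[2]-.015-.05)  # blade bottom corners
loc([(279,150),(363,150)],.08)            # tank far corners: expect x+-34,y -56
loc([(306,170),(337,170),(305,236),(338,236)],.08)           # slot
E
```

```text
[[-26.1, -30.8, 9.0], [26.1, -30.9, 9.0]]
[[-4.4, -24.0, 65.0], [4.0, -24.0, 65.0]]
[[-33.7, -56.4, 149.2], [33.0, -56.5, 149.1]]
[[-12.5, -40.6, 149.2], [12.6, -40.7, 149.1], [-14.0, 15.6, 149.1], [14.4, 15.6, 149.1]]
```

The gauge is centred in the slot within about 1 mm. I lower to just above seating (TCP about 0.095), then go slowly.

```bash
python3 -m crank '[[1,0,0,0.04,0],[1,0,0,0.05,0],[1,0,0,0.05,0],[1,0,0,0.04,0],[1,0,0,0.03,0],[1,0,0,0.02,0],[1,0,0,0.016,0],[1,0,0,0.01,0],[1,0,0,0,0],[1,0,0,0,0]]'
```

```text
t: 10.0
ee_pos: [0.4805, 0.172, 0.1024]
eef_rot: [180.0, -0.1, 23.2]
force: [0.4, -0.3, -2.7]
finger_gap: 0.156
```

```bash
python3 -m crank '[[1,0,0,0.004,0],[1,0,0,0.004,0],[1,0,0,0.003,0],[1,0,0,0.002,0],[1,0,0,0,0]]'
```

```text
t: 10.62
ee_pos: [0.4801, 0.1719, 0.0953]
eef_rot: [180.0, -0.0, 23.2]
force: [0.5, -0.5, -1.4]
finger_gap: 0.155
```

```bash
python3 -m crank '[[1,0,0,0.001,0],[1,0,0,0.001,0],[1,0,0,0,0]]';python3 -m crank '[[1,0,0,0.001,0],[1,0,0,0.001,0],[1,0,0,0,0]]'
```

```text
t: 11.0
ee_pos: [0.4802, 0.172, 0.0952]
eef_rot: [180.0, -0.0, 23.2]
force: [-5.1, -0.8, 4.5]
finger_gap: 0.156
t: 11.38
ee_pos: [0.4802, 0.172, 0.0951]
eef_rot: [180.0, 0.0, 23.2]
force: [-8.0, -1.7, 11.2]
finger_gap: 0.158
```

Contact came at TCP z = 0.095, exactly the expected seated height. I release and retreat.

```bash
python3 -m crank '[[1,0,0,-0.003,0],[0.6,0,0,0,0],[0,0,0,0,0],[0,0,0,0,0],[0,0,0,0,0],[0,0,0,0,0],[0,0,0,0,0]]'; python3 -m crank '[[0,0,0,-0.03,0],[0,0,0,-0.05,0],[0,0,0,-0.06,0],[0,0,0,-0.06,0],[0,0,0,-0.06,0],[0,0,0,-0.03,0],[0,0,0,0,0]]'
python3 - <<'E'
from h import *
import cv2
s=ctrl.sense();print(s["force"]);np.save("s3.npy",np.r_[s["ee_pos"],s["eef_rot"]])
w=ctrl.get_image("wrist");i=ctrl.get_image("scene")
cv2.imwrite("pics/f.png",np.hstack([w[100:400,160:480],cv2.resize(i[130:370,200:460],(325,300))]))
E
```

```text
t: 12.25
ee_pos: [0.4801, 0.1719, 0.0948]
eef_rot: [-180.0, -0.0, 23.2]
force: [-0.1, 0.3, 0.1]
finger_gap: 1.004
t: 13.12
ee_pos: [0.4808, 0.1721, 0.2415]
eef_rot: [180.0, -0.2, 23.2]
force: [0.1, 0.4, -1.3]
finger_gap: 1.001
[ 0.13973067  0.3885689  -1.27373563]
```

View pics/f.png

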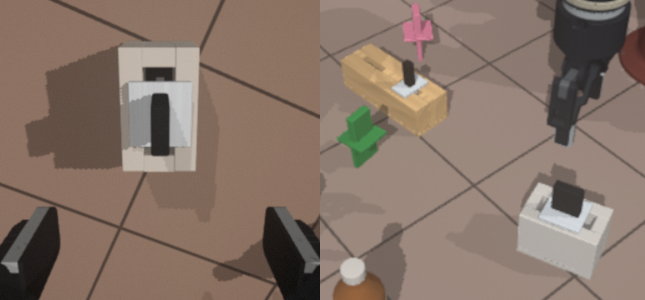

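Both views show the collar flat and centred on the tank's rim, at (160,115) in the wrist half and (565,212) in the scene half. The narrow gauge is still in the stand at (408,80).

```bash
python3 -c "
from cell import ctrl
print(ctrl.sense()['t'],ctrl.sign_off())"
```

```text
the job is handed in; nothing more can be done
13.225 None
```

The wide gauge now hangs in the white tank with its collar down on the rim, and I handed the job in at 13.2 s of the 38 s allowed. I took it from the stand by its grip tab and held it the whole way down until the collar made contact. Then I let go and backed straight up.

- **Seating:** contact came at TCP z = 0.095 m, the height expected for a fully seated collar. The last push reached 11 N down and 8 N sideways. I eased off before opening the gripper.
- **Final pictures:** the wrist and scene views show the collar flat and centred on the rim. The narrow gauge is still in the stand, and the green and pink lookalikes are untouched.
- **Robot clear:** after release the gripper was open and about 15 cm above the seated position. The wrist force read −1.3 N in z with nothing in the gripper, which I took as noise just after the move.

No check failed or disagreed.

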